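# Clear the brush maker's bench into the trays

## Robot

A 6-joint arm with a two-finger parallel gripper is mounted at the origin on the work surface. World frame = base frame: x ahead of the robot, y to its left, z up, the work surface at z = 0. Lengths are in m, angles in rad, forces in N, time in s.
With the tool pointing down it reaches from about 0.375 to 0.975 m from the base axis. Payload 3.8 kg.
Tool frame: the origin (TCP) lies midway between the tips of the shut fingers; the grasp point (between the pads) lies 19 mm behind it; z points along the fingers, y is the line along which they close (so a half turn about z gives the same grasp; the last joint's range is limited). The gripper opens to 85 mm and grips with 20 to 120 N. Pads are 22 mm wide; open, the fingers measure 114 mm over their backs; the gripper's body (76 mm by 85 mm) begins 54 mm behind the grasp point. The pads swing forward as they close: fully open they stand 13 mm farther back than shut.
Start: joints at [1.166, 0.264, 1.604, -0, 1.274, -0.037], TCP at [0.243, 0.63, 0.231] pointing down, gripper open.
Joint ranges: [-2.63, 2.63], [-0.94, 2.18], [0.31, 2.57], [-1.31, 4.45], [0, 2.66], [-2.55, 2.55]. Speed limits (rad/s): [2.57, 2.57, 3.14, 3.14, 3.14, 3.14].

## Interface

Orientations are given as a rotation vector (axis times angle).
In Python, from workcell import status, read_camera, workorder, masks_of gives the robot as it stands.
- The arm moves only by the tool drive_tool, never from a script. Its argument "rows" is a list of rows, each a list of 7 numbers: the turn, a rotation vector about the tool's x, y, z in degrees, then the shift along the tool's x, y, z in m, then the opening, from 0 (shut) to 1 (fully open). In form: [[ax, ay, az, tx, ty, tz, claw], ...]. A call has 1 to 8 rows; each row shifts and turns the commanded pose from where the row before left it, along the tool's axes as they then stand; what a row does not reach is not made up. A row lasts 1/12 s, in which the tool goes at most 41.7 mm and 7.16 degrees, less where a joint would pass 70% of its speed; a pose out of reach is approached as far as the arm can. A call is refused whole if a number of a shift passes 0.0417 or a number of a turn 7.16, either way. A call with a gripper value outside its range is refused whole. The fingers move at their own pace and stop on an object; "force" is the grip in N (left out, the last holds). Time passes only in rows, so rows that do not move let the fingers close. It gives the time, the measured TCP pose, the force, the opening and the grip force at its end, in the units of the state.
- status.read_state(): the state, without advancing time (a new reading comes with each control period).
- read_camera(name): name is "side" or "top" or "wrist"; returns a dict with "color" (480x640x3 uint8, red, green, blue), "intrinsics" (3x3 intrinsics, pixels), "D" ([k1, k2, p1, p2, k3] as OpenCV has them; the pictures are not rectified), "world_from_camera" (4x4, takes a point from camera to world coordinates); the wrist camera has in their place "mount" (4x4, takes a point from camera to tool coordinates, whose origin is the TCP and whose axes are the flange's). Camera axes: x right, y up, looking along -z (the intrinsics and any distortion apply to the point x, -y, -z); pixel columns grow to the right and rows downward; lengths in m; the calibration is good to about 2 mm. A picture is of the moment at which its call begins: read the wrist's pose just before it. There is no depth.
- workorder.finish_job(): hands the job in; it is judged then, once.
Trained networks look in a picture, given as the dict that the camera call returned (one of the last four; its "shot" number tells which), for a name from the list of things; names that differ only in an ending like _2 or _b are one class to them, and where a whole thing is asked for, a point or a joint stands for the part that bears it (a point fixed in the world has none). Each returns a list of dicts, best first, with "score" (0 to 1); they miss things now and then, are a little off and sometimes report something else, mostly with a low value. They report only what shows in the picture. A call takes as long as a camera call.
- masks_of(picture, name): "mask" (480x640 bool, what is visible of it) and "bbox" ([left, top, right, bottom] in pixels, round what is visible of it).
The state is a dict: "time": time; "q": joint angles; "joint_vel": joint speeds; "joint_torque": joint torques, N m; "tool_pos": TCP position; "tcp_rot": TCP orientation; "wrist_force": force on the tool from outside, world axes, zero at the start; "torque": the same for the moment, N m; "width": opening from 0.0 (shut) to 1.0 (fully open); "grip_force": force on a finger pad.
Only numpy, scipy, OpenCV 4.12 (cv2) and the standard library are available. Lean on these libraries where they do the work, as an engineer would, in place of code of your own. Each camera call takes 0.05 s, during which the arm holds its last target. There are 200 camera calls.

## Task

Clear the brush maker's bench: stand both wire spools upright in the blue tray, lay both drilled wooden brush backs flat on the floor of the wooden tray side by side with their holes up, and lay the pliers flat in the red tray. Set each thing down gently inside its tray rather than dropping it, and leave the printed tin standing where it is.

Things in the scene. Friction and masses are not known exactly. Their poses are not given: they have to be found in the camera images.
- copper_spool: Spool wound with copper wire, black flanges, standing upright. All sizes in mm. 60 high; top and bottom flanges 56 in diameter and 6 thick, winding between them 46 in diameter. About 0.3 kg. Origin at the centre of its underside, z up along its axis. Can be gripped across the top flange.
- steel_spool: Spool wound with silver-coloured steel wire, white flanges with a yellow hub, standing upright. Same sizes, mass and origin as the copper spool.
- long_back: Drilled brush back of light wood, a block, in mm, 38 (its x) x 80 (its y) x 20 high with 21 dark dots (holes) on top. About 60 g. Origin at the centre of its underside, z up through the drilled face.
- round_back: Drilled round brush back of dark wood, a disc 56 mm in diameter and 20 mm high with pale dots (holes) on top. About 60 g. Origin at the centre of its underside, z up through the drilled face.
- pliers: Pliers with red and blue handles lying flat. Sizes in mm. Origin under the rivet, on the underside; x points along the jaws, z up. The steel joint about the rivet is 28 (x) x 26 (y) x 11 high and is the place to grip (across y); jaws reach to x = +45, the handles back to x = -99, where the pair is at most 49 wide and 13 high. About 160 g, balanced near the rivet.
- blue_tray: Blue plastic tray, for the wire spools. Fixed to the bench; outside, in mm, 125 (its x) x 180 (its y, the long side) x 28 high, walls and floor 5 thick, so inside 115 x 170. Origin at the centre of its underside, z up; the floor lies 5 above the origin.
- wood_tray: Light wooden tray, for the brush backs. Fixed to the bench; outside, in mm, 125 (its x) x 180 (its y, the long side) x 28 high, walls and floor 5 thick, so inside 115 x 170. Origin at the centre of its underside, z up; the floor lies 5 above the origin.
- red_tray: Red plastic tray, for the pliers. Fixed to the bench; outside, in mm, 125 (its x) x 180 (its y, the long side) x 28 high, walls and floor 5 thick, so inside 115 x 170. Origin at the centre of its underside, z up; the floor lies 5 above the origin.
- tin: Empty open food tin, red and yellow printed, 66 mm in diameter and 105 mm high, loose, standing among the things; to be left alone. Origin at the centre of its underside, z up. A wooden offcut and a small red screwdriver also lie among the things and are not part of the job.

How it is judged:
At the end, for the whole second after the job is handed in: Both spools stand in the blue tray, both brush backs lie in the wooden tray holes up and not stacked, the pliers lie in the red tray: each origin inside the tray's walls, less than 8 mm above its floor, tilted under 0.15 rad and at rest. The tin stands within 30 mm of where it was (x of copper_spool in the frame of blue_tray between -0.055 and 0.055 m and y of copper_spool in the frame of blue_tray between -0.085 and 0.085 m and z of each of copper_spool, steel_spool in the frame of blue_tray below 0.013 m and angle between each of copper_spool, steel_spool, long_back, round_back, pliers's own z axis and vertical below 0.15 rad and linear speed of each of copper_spool, steel_spool, long_back, round_back, pliers below 0.02 m/s and angular speed of each of copper_spool, steel_spool, long_back, round_back, pliers below 0.2 rad/s and x of steel_spool in the frame of blue_tray between -0.055 and 0.055 m and y of steel_spool in the frame of blue_tray between -0.085 and 0.085 m and x of long_back in the frame of wood_tray between -0.055 and 0.055 m and y of long_back in the frame of wood_tray between -0.085 and 0.085 m and z of each of long_back, round_back in the frame of wood_tray below 0.013 m and x of round_back in the frame of wood_tray between -0.055 and 0.055 m and y of round_back in the frame of wood_tray between -0.085 and 0.085 m and x of pliers in the frame of red_tray between -0.055 and 0.055 m and y of pliers in the frame of red_tray between -0.085 and 0.085 m and z of pliers in the frame of red_tray below 0.013 m and distance of tin from where it was at the start of the episode below 0.03 m and angle between tin's own z axis and vertical below 0.2 rad); the robot touches nothing.
It fails at once if a spool is dropped or thrown into its tray (faster than 0.7 m/s within about 25 mm of that tray's floor) (((horizontal distance between copper_spool and blue_tray below 0.1 m and z of copper_spool in the frame of blue_tray below 0.03 m) and linear speed of copper_spool above 0.7 m/s) or ((horizontal distance between steel_spool and blue_tray below 0.1 m and z of steel_spool in the frame of blue_tray below 0.03 m) and linear speed of steel_spool above 0.7 m/s)).
It fails at once if a brush back is dropped or thrown into its tray (faster than 0.7 m/s within about 25 mm of that tray's floor) (((horizontal distance between long_back and wood_tray below 0.1 m and z of long_back in the frame of wood_tray below 0.03 m) and linear speed of long_back above 0.7 m/s) or ((horizontal distance between round_back and wood_tray below 0.1 m and z of round_back in the frame of wood_tray below 0.03 m) and linear speed of round_back above 0.7 m/s)).
It fails at once if the pliers are dropped or thrown into its tray (faster than 0.7 m/s within about 25 mm of that tray's floor) (((horizontal distance between pliers and red_tray below 0.1 m and z of pliers in the frame of red_tray below 0.03 m) and linear speed of pliers above 0.7 m/s)).
It fails at once if the tin is knocked over or shoved more than 30 mm (not (distance of tin from where it was at the start of the episode below 0.03 m and angle between tin's own z axis and vertical below 0.2 rad)).
It also fails if it takes over 136 s, if anything falls off the work surface, if the arm or the gripper's body presses on something with over 40 N, if the wrist force passes 120 N, or if a joint passes its speed limit or range.

## Working session

There is one attempt and no reset: what is moved stays moved. The work goes in short steps, Python scripts to look and compute and a tool call to move; the robot and the scene stay as the last step left them, time stands still between calls to the robot, and variables do not carry over. Pictures are saved under pics/ and viewed, at most 14 in all, crops included, and the job is handed in when it is done.

Besides the shell and the picture viewer there is one more tool, called after "Request:" as a command line: name --pt "numbers of a row" for each row, then --argument value for the rest. drive_tool: Moves the arm, as the interface text tells. Its arguments: {"type":"object","properties":{"rows":{"type":"array"},"force":{"type":"number"}},"required":["rows"]}

```bash
mkdir -p pics; ls
cat > h.py <<'E'
import numpy as np, cv2
from scipy.spatial.transform import Rotation as R
from workcell import status, read_camera, workorder, masks_of
NAMES="copper_spool steel_spool long_back round_back pliers blue_tray wood_tray red_tray tin".split()
def pose():
    s=status.read_state();T=np.eye(4);T[:3,:3]=R.from_rotvec(s["tcp_rot"]).as_matrix();T[:3,3]=s["tool_pos"];return T
def shot(name,save=None):
    T=pose();p=read_camera(name)
    p["W"]=np.array(p["world_from_camera"]) if "world_from_camera" in p else T@np.array(p["mount"])
    if save: cv2.imwrite("pics/"+save,p["color"][:,:,::-1])
    return p
def ray(p,uv):
    n=cv2.undistortPoints(np.array(uv,float).reshape(-1,1,2),np.array(p["intrinsics"],float),np.array(p["D"],float)).reshape(-1,2)
    d=np.c_[n[:,0],-n[:,1],-np.ones(len(n))]@p["W"][:3,:3].T
    return p["W"][:3,3],d/np.linalg.norm(d,axis=1)[:,None]
def onplane(p,uv,z):
    o,d=ray(p,uv);return o+d*((z-o[2])/d[:,2])[:,None]
def proj(p,X):
    X=np.atleast_2d(X);c=(X-p["W"][:3,3])@p["W"][:3,:3]
    return cv2.projectPoints((c*[1,-1,-1]).reshape(-1,1,3),np.zeros(3),np.zeros(3),np.array(p["intrinsics"],float),np.array(p["D"],float))[0].reshape(-1,2)
def tri(ps,uvs):
    A=np.zeros((3,3));b=np.zeros(3)
    for p,u in zip(ps,uvs):
        o,d=ray(p,u);M=np.eye(3)-np.outer(d[0],d[0]);A+=M;b+=M@o
    return np.linalg.solve(A,b)
E
python3 - <<'E'
from h import *
s=status.read_state();print({k:np.round(v,3) for k,v in s.items()})
for c in ("top","side"):
    p=shot(c,c+"0.png");print(c,np.round(p["W"][:3,3],3),np.round(-p["W"][:3,2],2),np.array(p["intrinsics"])[0,0])
    for n in NAMES:
        for r in masks_of(p,n)[:2]:
            m=r["mask"].astype(np.uint8);c_=max(cv2.findContours(m,0,2)[0],key=cv2.contourArea)
            rc=cv2.minAreaRect(c_);print(n,round(r["score"],2),np.round(r["bbox"]),np.round(rc[0]),m.sum(), np.round(onplane(p,[rc[0]],.0)[0],3))
E
```

```text
pics
{'time': np.float64(0.0), 'q': array([ 1.166,  0.265,  1.605,  0.   ,  1.274, -0.037]), 'joint_vel': array([-0.001,  0.   ,  0.001,  0.   , -0.   , -0.   ]), 'joint_torque': array([ 3.0000e-03, -5.1509e+01, -3.6732e+01,  0.0000e+00,  1.3000e-02,
        0.0000e+00]), 'tool_pos': array([0.242, 0.629, 0.23 ]), 'tcp_rot': array([-5.740e-01, -3.088e+00,  3.000e-03]), 'wrist_force': array([ 0.409,  0.581, -0.45 ]), 'torque': array([-0.011,  0.005,  0.044]), 'grip_force': np.float64(0.0), 'width': np.float64(1.0)}
top [ 0.405 -0.011  1.396] [ 0.08  0.01 -1.  ] 610.2877142603803
copper_spool 0.56 [274. 241. 306. 269.] [291. 256.] 528 [0.454 0.07  0.   ]
steel_spool 0.6 [124. 238. 154. 269.] [138. 254.] 678 [0.455 0.423 0.   ]
long_back 0.89 [328. 250. 366. 268.] [347. 258.] 600 [ 0.451 -0.059  0.   ]
round_back 0.78 [439. 269. 468. 297.] [454. 282.] 517 [ 0.399 -0.302  0.   ]
round_back 0.64 [328. 251. 367. 270.] [347. 258.] 622 [ 0.452 -0.059  0.   ]
pliers 0.74 [226. 248. 250. 313.] [240. 279.] 678 [0.4   0.187 0.   ]
blue_tray 0.87 [163. 153. 255. 226.] [209. 188.] 4413 [0.609 0.263
[... 405 characters left out ...]
0.13  0.78 -0.61] 500.3596532749642
copper_spool 0.76 [266. 209. 294. 245.] [280. 226.] 796 [0.451 0.107 0.   ]
steel_spool 0.79 [264. 142. 279. 168.] [269. 154.] 491 [0.452 0.466 0.   ]
long_back 0.6 [274. 254. 299. 282.] [286. 268.] 587 [ 0.448 -0.046  0.   ]
round_back 0.72 [254. 348. 289. 384.] [270. 364.] 903 [ 0.394 -0.293  0.   ]
round_back 0.57 [230. 202. 283. 216.] [254. 208.] 585 [0.395 0.192 0.   ]
pliers 0.79 [228. 202. 283. 216.] [254. 208.] 490 [0.395 0.192 0.   ]
blue_tray 0.76 [309. 158. 359. 206.] [332. 184.] 2154 [0.603 0.273 0.   ]
red_tray 0.71 [324. 290. 425. 392.] [374. 338.] 6497 [ 0.585 -0.263  0.   ]
tin 0.66 [230. 144. 258. 193.] [245. 167.] 1209 [0.381 0.402 0.   ]
```

Run:
```python
import cv2
a=cv2.imread("pics/top0.png")[120:330,90:500];b=cv2.imread("pics/side0.png")
cv2.imwrite("pics/top0c.png",cv2.resize(a,None,fx=1.95,fy=1.95,interpolation=cv2.INTER_CUBIC))
```

```text
(no output)
```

View pics/top0c.png

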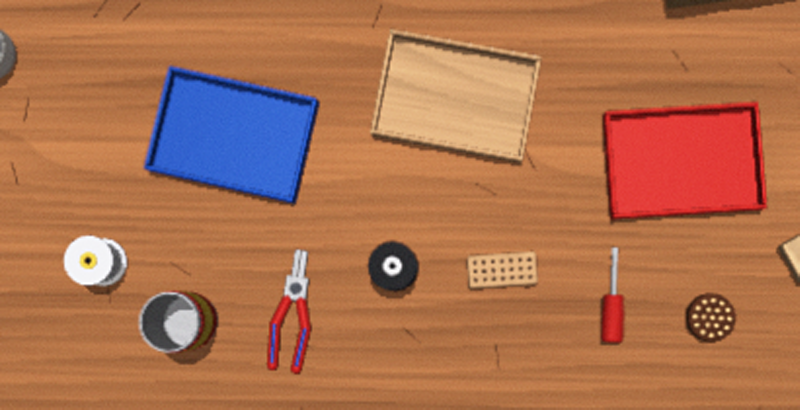

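View pics/side0.png

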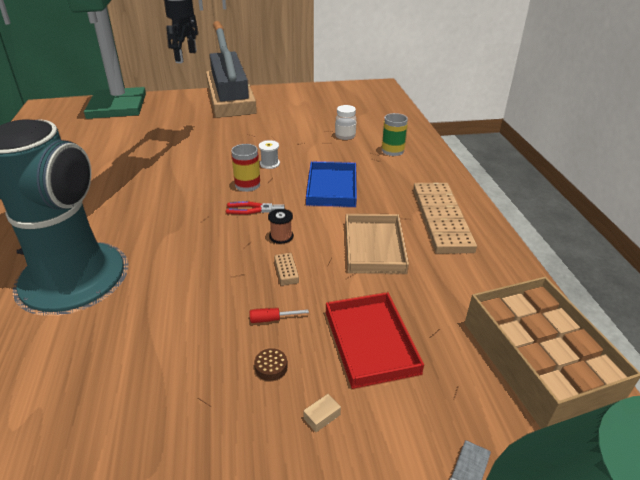

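The top view (crop scale 1.95, offset 90,120) shows blue, wood and red trays at crop (232,135), (456,96), (685,160). The steel spool is at (88,260), tin (170,322), pliers (295,288) with jaws up, copper spool (392,266), long back (503,270) and round back (710,317). The screwdriver is at (613,300). The side view agrees. Next I fit models to both views.

```bash
cat >> h.py <<'E'
from scipy.optimize import least_squares
def cyl(r,h,zs=None):
    a=np.linspace(0,2*np.pi,24,endpoint=False);return np.array([[r*np.cos(t),r*np.sin(t),z] for z in (0,h) for t in a])
def box(x,y,h): return np.array([[sx*x/2,sy*y/2,z] for sx in (1,-1) for sy in (1,-1) for z in (0,h)])
GEO=dict(copper_spool=cyl(.028,.06),steel_spool=cyl(.028,.06),round_back=cyl(.028,.02),long_back=box(.038,.08,.02),tin=cyl(.033,.105),
 blue_tray=box(.125,.18,.028),wood_tray=box(.125,.18,.028),red_tray=box(.125,.18,.028))
def hullv(P):  # support function of outline in 16 directions
    a=np.arange(16)*np.pi/8;D=np.c_[np.cos(a),np.sin(a)];return (P@D.T).max(0)
def best(p,n):
    r=masks_of(p,n)
    if not r:return None
    m=r[0]["mask"].astype(np.uint8);c=max(cv2.findContours(m,0,2)[0],key=cv2.contourArea)
    return r[0]["score"],c.reshape(-1,2).astype(float),m
def fit(n,views,x0,freez=True):
    """views: list of (pic, contour) -> x,y,z,yaw"""
    G=GEO[n]
    def f(v):
        c,s=np.cos(v[3]),np.sin(v[3]);X=G@np.array([[c,s,0],[-s,c,0],[0,0,1]])+[v[0],v[1],v[2] if freez else 0]
        return np.concatenate([hullv(proj(p,X))-hullv(c_)-.5 for p,c_ in views])
    return least_squares(f,x0,loss="soft_l1",x_scale=[.01,.01,.01,.1])
E
python3 - <<'E'
from h import *
X0=dict(copper_spool=(.454,.08,0,0),steel_spool=(.45,.43,0,0),long_back=(.45,-.055,0,0.05),round_back=(.397,-.3,0,0),blue_tray=(.605,.265,0,-.23+0),wood_tray=(.65,0,0,-.15),red_tray=(.58,-.27,0,.05),tin=(.38,.34,0,0))
t=shot("top");s=shot("side")
for n,x0 in X0.items():
    vs=[(p,b[1]) for p in (t,s) if (b:=best(p,n))]
    for v in ([vs,vs[:1],vs[1:]]):
        if v:
            r=fit(n,v,x0,v is vs);print(n,len(v),np.round(r.x,3),"rms",np.round(np.sqrt(np.mean(r.fun**2)),2))
for p in (t,s):
    b=best(p,"pliers");q=onplane(p,np.argwhere(b[2])[:,::-1],.008)[:,:2];m=q.mean(0);u=np.linalg.eigh(np.cov(q.T))[1][:,1];u*=np.sign(u[0]);e=(q-m)@u
    print("pliers mean",m.round(3),"yaw",np.arctan2(u[1],u[0]).round(3),"tip",(m+u*e.max()).round(3),"tail",(m+u*e.min()).round(3))
E
```

```text
copper_spool 2 [ 0.45   0.067 -0.001 -0.02 ] rms 0.9
copper_spool 1 [ 0.452  0.067 -0.    -0.118] rms 0.25
copper_spool 1 [0.448 0.067 0.    0.028] rms 0.7
steel_spool 2 [ 0.452  0.414 -0.003 -0.071] rms 0.7
steel_spool 1 [ 0.454  0.413  0.    -0.142] rms 0.3
steel_spool 1 [ 0.45   0.408 -0.    -0.427] rms 0.59
long_back 2 [ 0.448 -0.058  0.001  0.085] rms 1.34
long_back 1 [ 0.451 -0.059  0.001  0.055] rms 1.13
long_back 1 [ 0.447 -0.056 -0.455  0.08 ] rms 0.94
round_back 2 [ 0.395 -0.3   -0.002  0.149] rms 0.76
round_back 1 [ 0.398 -0.3    0.     0.403] rms 0.21
round_back 1 [ 0.394 -0.302  0.     4.862] rms 0.25
blue_tray 2 [ 0.603  0.26  -0.001 -0.2  ] rms 1.27
blue_tray 1 [ 0.605  0.259  0.007 -0.197] rms 1.1
blue_tray 1 [ 0.602  0.262  0.    -0.199] rms 1.26
wood_tray 2 [ 0.652 -0.002  0.    -0.169] rms 0.79
wood_tray 1 [ 0.654 -0.002  0.001 -0.174] rms 0.27
wood_tray 1 [ 0.65  -0.002  0.65  -0.162] rms 0.63
red_tray 2 [ 0.705  0.338 -0.598 -0.573] rms 26.51
red_tray 1 [ 0.604  0.261 -0.013 -0.19 ] rms 1.09
red_tray 1 [ 0.577 -0.27  -0.     0.068] rms 0.99
tin 2 [ 0.384  0.307 -0.    -0.171] rms 0.73
tin 1 [ 0.386  0.307 -0.03  -1.375] rms 0.27
tin 1 [0.382 0.306 0.    0.632] rms 0.37
pliers mean [0.4   0.185] yaw -0.111 tip [0.47  0.177] tail [0.331 0.193]
pliers mean [0.385 0.183] yaw -0.111 tip [0.467 0.174] tail [0.326 0.189]
```

Request:
drive_tool --pt "0 0 -7 0 0 0 1" --pt "0 0 -7 0 0 0 1" --pt "0 0 -7 0 0 0 1" --pt "0 0 0 -0.028 -0.028 0 1" --pt "0 0 0 -0.028 -0.028 0 1" --pt "0 0 0 -0.028 -0.028 0 1" --pt "0 0 0 -0.028 -0.028 0 1" --pt "0 0 0 -0.028 -0.028 0 1"

```text
time: 2.67
tool_pos: [0.3834, 0.4884, 0.2314]
tcp_rot: [0.001, 3.141, 0.0]
wrist_force: [0.2, 0.1, 0.6]
width: 1.002
grip_force: 0.0
```

Request:
drive_tool --pt "0 0 0 -0.026 -0.028 0 1" --pt "0 0 0 -0.025 -0.028 0 1" --pt "0 0 0 -0.022 -0.022 0 1" --pt "0 0 0 0 0 0 1" --pt "0 0 0 0 0 0 1"

```text
time: 3.08
tool_pos: [0.4566, 0.4103, 0.2314]
tcp_rot: [0.008, 3.142, 0.001]
wrist_force: [-0.4, -1.0, -0.6]
width: 1.001
grip_force: 0.0
```

```bash
cat >> h.py <<'E'
def need(x,y,z,phi):
    T=pose();cur=np.degrees(np.arctan2(T[1,1],T[0,1]));t=(cur-phi+90)%180-90
    d=T[:3,:3].T@(np.array([x,y,z])-T[:3,3]);print("phi",cur.round(1),"pos",T[:3,3].round(4),"turn",t.round(2),"shift",d.round(4))
E
python3 - <<'E'
from h import *
p=shot("wrist","w1.png");print(np.round(pose(),3),np.round(p["W"],3))
for n,x0 in dict(steel_spool=(.452,.414,0,0),tin=(.384,.307,0,0)).items():
    b=best(p,n)
    if b:
        print(n,b[0],b[1].min(0),b[1].max(0));r=fit(n,[(p,b[1])],x0,False);print(r.x.round(4),np.sqrt(np.mean(r.fun**2)))
need(.452,.413,.037,90)
E
```

```text
[[-1.     0.003 -0.     0.456]
 [ 0.003  1.     0.001  0.411]
 [ 0.     0.001 -1.     0.231]
 [ 0.     0.     0.     1.   ]] [[ 0.005 -0.946 -0.323  0.373]
 [ 1.     0.005  0.002  0.411]
 [-0.    -0.323  0.946  0.374]
 [ 0.     0.     0.     1.   ]]
steel_spool 0.65 [292. 165.] [355. 235.]
[ 0.4514  0.4128 -0.     -0.1251] 0.32147671544489326
tin 0.73 [125.  77.] [247. 174.]
[0.3842 0.3078 0.4915 0.1015] 0.5367522341544245
phi 90.0 pos [0.4547 0.4123 0.2313] turn -0.03 shift [0.0027 0.0006 0.1943]
```

View pics/w1.png

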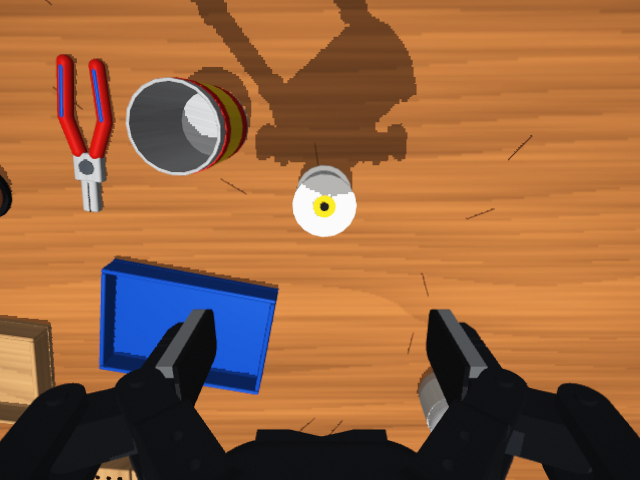

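Wrist view: the spool hub is at (324,207), midway between the fingers. The tin is at (185,125), well clear, and the pliers' rivet is at (88,167). The fit agrees with the fixed cameras to 2 mm, so I go down and grip.

Request:
drive_tool --pt "0 0 0 0.003 0 0.04 1" --pt "0 0 0 0 0 0.04 1" --pt "0 0 0 0 0 0.04 1" --pt "0 0 0 0 0 0.035 1" --pt "0 0 0 0 0 0.025 1" --pt "0 0 0 0 0 0.018 1" --pt "0 0 0 0 0 0 1" --pt "0 0 0 0 0 0 0.5" --force 50

```text
time: 3.9
tool_pos: [0.4506, 0.412, 0.0321]
tcp_rot: [0.001, -3.139, 0.003]
wrist_force: [-0.2, 0.7, -0.7]
width: 0.883
grip_force: 0.0
```

Request:
drive_tool --pt "0 0 0 0 0 0 0.4" --pt "0 0 0 0 0 0 0.4" --pt "0 0 0 0 0 0 0.4" --pt "0 0 0 0 0 0 0.4" --pt "0 0 0 0 0 0 0.4" --pt "0 0 0 0 0 0 0.4"

```text
time: 4.4
tool_pos: [0.4534, 0.4132, 0.0359]
tcp_rot: [0.002, 3.139, 0.005]
wrist_force: [-2.4, -0.0, 7.1]
width: 0.631
grip_force: 52.5
```

Request:
drive_tool --pt "0 0 0 0 0 -0.02 0.4" --pt "0 0 0 0 0 -0.035 0.4" --pt "0 0 0 0 0 -0.025 0.4" --pt "0 0 0 -0.02 -0.014 0 0.4" --pt "0 0 0 -0.026 -0.019 0 0.4" --pt "0 0 0 -0.028 -0.02 0 0.4" --pt "0 0 0 -0.028 -0.02 0 0.4" --pt "0 0 0 -0.026 -0.019 0 0.4"

```text
time: 5.07
tool_pos: [0.5814, 0.318, 0.1134]
tcp_rot: [0.002, 3.141, -0.0]
wrist_force: [0.2, 0.4, -3.6]
width: 0.631
grip_force: 54.0
```

Request:
drive_tool --pt "0 0 0 -0.02 -0.014 0 0.4" --pt "0 0 0 -0.01 -0.006 0 0.4" --pt "0 0 0 0 0 0 0.4" --pt "0 0 0 0 0 0 0.4"

```text
time: 5.4
tool_pos: [0.61, 0.299, 0.1128]
tcp_rot: [-0.005, -3.14, -0.0]
wrist_force: [-0.2, -0.2, -3.9]
width: 0.63
grip_force: 53.9
```

Run:
```python
from h import *
w=shot("wrist","w2.png");s=shot("side")
for p in (w,s):
    b=best(p,"steel_spool")
    if b:
        for z in (.07,):
            r=fit("steel_spool",[(p,b[1])],(.61,.3,.07,0));print(b[0],r.x.round(4),np.sqrt(np.mean(r.fun**2)).round(2))
need(.611,.301,.043,90);print(status.read_state()["width"])
```

```text
0.66 [0.6079 0.2991 0.0764 0.0639] 0.88
0.97 [ 0.6135  0.3527  0.0455 -0.1441] 1.83
phi 90.0 pos [0.6089 0.3003 0.113 ] turn 0.01 shift [-0.0022  0.0007  0.07  ]
0.630185928602881
```

View pics/w2.png

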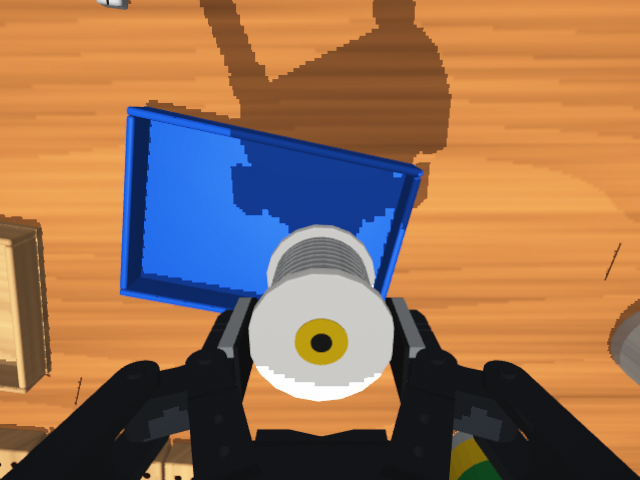

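Request:
drive_tool --pt "0 0 0 -0.002 0 0.028 0.4" --pt "0 0 0 0 0 0.022 0.4" --pt "0 0 0 0 0 0.012 0.4" --pt "0 0 0 0 0 0.006 0.4" --pt "0 0 0 0 0 0.003 0.4" --pt "0 0 0 0 0 0 0.4" --pt "0 0 0 0 0 0 0.4" --pt "0 0 0 0 0 0 0.78"

```text
time: 6.27
tool_pos: [0.6138, 0.3002, 0.0442]
tcp_rot: [0.002, 3.138, 0.002]
wrist_force: [-0.0, -0.4, -0.2]
width: 0.753
grip_force: 0.0
```

Request:
drive_tool --pt "0 0 0 0 0 0 0.78" --pt "0 0 0 0 0 0 0.78" --pt "0 0 0 0 0 0 0.78" --pt "0 0 0 0 0 -0.015 0.78" --pt "0 0 0 0 0 -0.03 1" --pt "0 0 0 0 0 -0.035 1" --pt "0 0 0 0.03 -0.02 -0.02 1" --pt "0 0 0 0.03 -0.02 0 1"

```text
time: 6.93
tool_pos: [0.5574, 0.2617, 0.1506]
tcp_rot: [0.001, 3.129, 0.008]
wrist_force: [0.6, -0.5, 1.1]
width: 1.001
grip_force: 0.0
```

Request:
drive_tool --pt "0 0 0 0.022 -0.034 0 1" --pt "0 0 0 0.022 -0.034 0 1" --pt "0 0 0 0.022 -0.034 0 1" --pt "0 0 0 0.022 -0.034 0 1" --pt "0 0 0 0.012 -0.034 0 1" --pt "0 0 0 0 -0.022 0 1" --pt "0 0 0 0 0 0 1" --pt "0 0 0 0 0 0 1"

```text
time: 7.6
tool_pos: [0.4525, 0.0668, 0.1438]
tcp_rot: [0.006, 3.139, 0.001]
wrist_force: [0.5, 0.2, -0.4]
width: 0.998
grip_force: 0.0
```

Run:
```python
from h import *
w=shot("wrist","w3.png");t=shot("top")
for p in (w,t):
  for n,x0 in dict(copper_spool=(.45,.067,0,0),steel_spool=(.611,.301,.005,0)).items():
    b=best(p,n)
    if b:
        r=fit(n,[(p,b[1])],x0);print(n,b[0],r.x.round(4),np.sqrt(np.mean(r.fun**2)).round(2))
need(.45,.067,.034,90)
```

```text
copper_spool 0.81 [ 0.4502  0.0673 -0.0017  0.0324] 0.25
steel_spool 0.76 [ 0.6567  0.3464 -0.0547 -0.1296] 6.94
copper_spool 0.52 [ 0.4617 -0.096   0.9059  1.3445] 5.58
steel_spool 0.74 [ 0.6222  0.3098 -0.0378  0.1515] 0.38
phi 90.0 pos [0.4523 0.0685 0.1424] turn 0.01 shift [ 0.0023 -0.0015  0.1084]
```

View pics/w3.png

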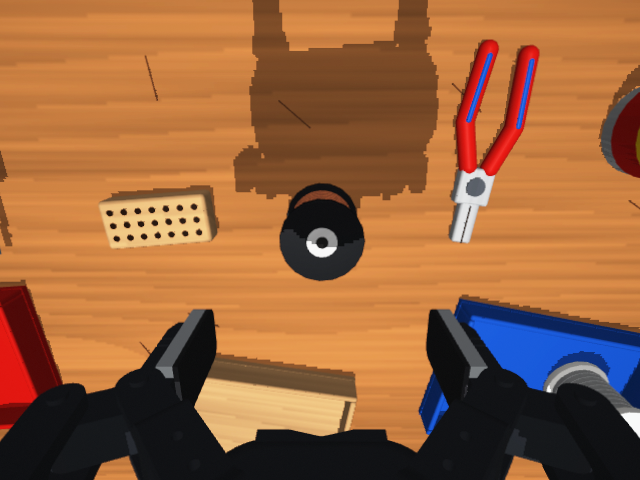

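Wrist view: the copper hub is at (322,243), centred. The steel spool stands in the blue tray at lower right, and the pliers' rivet is at (476,187). I grip the copper spool.

Request:
drive_tool --pt "0 0 0 0.002 -0.001 0.035 1" --pt "0 0 0 0 0 0.035 1" --pt "0 0 0 0 0 0.022 1" --pt "0 0 0 0 0 0.014 1" --pt "0 0 0 0 0 0.002 1" --pt "0 0 0 0 0 0 0.4" --pt "0 0 0 0 0 0 0.4" --pt "0 0 0 0 0 0 0.4"

```text
time: 8.57
tool_pos: [0.4517, 0.0671, 0.036]
tcp_rot: [0.002, 3.139, 0.001]
wrist_force: [-1.8, -0.8, 2.4]
width: 0.632
grip_force: 52.3
```

Request:
drive_tool --pt "0 0 0 0 0 0 0.4" --pt "0 0 0 0 0 0 0.4" --pt "0 0 0 0 0 0 0.4" --pt "0 0 0 0 0 0 0.4" --pt "0 0 0 0 0 -0.02 0.4" --pt "0 0 0 0 0 -0.035 0.4" --pt "0 0 0 0 0 -0.025 0.4" --pt "0 0 0 -0.017 0.018 0 0.4"

```text
time: 9.23
tool_pos: [0.4683, 0.0831, 0.1193]
tcp_rot: [0.004, 3.135, -0.001]
wrist_force: [1.1, -0.4, -3.2]
width: 0.63
grip_force: 54.0
```

Request:
drive_tool --pt "0 0 0 -0.026 0.027 0 0.4" --pt "0 0 0 -0.026 0.027 0 0.4" --pt "0 0 0 -0.026 0.027 0 0.4" --pt "0 0 0 -0.026 0.027 0 0.4" --pt "0 0 0 -0.016 0.017 0 0.4" --pt "0 0 0 -0.008 0.009 0 0.4" --pt "0 0 0 0 0 0 0.4" --pt "0 0 0 0 0 0 0.4"

```text
time: 9.9
tool_pos: [0.5943, 0.218, 0.1134]
tcp_rot: [-0.001, -3.139, 0.002]
wrist_force: [0.2, 0.5, -3.8]
width: 0.628
grip_force: 53.9
```

Run:
```python
from h import *
p=shot("wrist")
for n,x0 in dict(copper_spool=(.6,.219,.075,0),steel_spool=(.611,.301,.005,0)).items():
    b=best(p,n)
    if b: r=fit(n,[(p,b[1])],x0);print(n,b[0],r.x.round(4),np.sqrt(np.mean(r.fun**2)).round(2),b[1].min(0),b[1].max(0))
need(.595,.219,.043,90)
```

```text
copper_spool 0.87 [0.5927 0.2185 0.0769 0.067 ] 0.85 [249. 225.] [393. 402.]
steel_spool 0.64 [ 0.612   0.2998  0.0042 -0.1315] 0.74 [395. 222.] [511. 337.]
phi 89.9 pos [0.5937 0.2171 0.1137] turn -0.11 shift [-0.0014  0.002   0.0707]
```

Request:
drive_tool --pt "0 0 0 -0.001 0.001 0.028 0.4" --pt "0 0 0 0 0 0.022 0.4" --pt "0 0 0 0 0 0.012 0.4" --pt "0 0 0 0 0 0.006 0.4" --pt "0 0 0 0 0 0.003 0.4" --pt "0 0 0 0 0 0 0.4" --pt "0 0 0 0 0 0 0.4" --pt "0 0 0 0 0 0 0.76"

```text
time: 10.72
tool_pos: [0.5977, 0.2198, 0.0452]
tcp_rot: [0.002, 3.139, 0.002]
wrist_force: [-1.1, 0.1, 0.1]
width: 0.75
grip_force: 0.0
```

Request:
drive_tool --pt "0 0 0 0 0 0 0.76" --pt "0 0 0 0 0 0 0.76" --pt "0 0 0 0 0 0 0.76" --pt "0 0 0 0 0 -0.015 0.76" --pt "0 0 0 0 0 -0.03 0.76" --pt "0 0 0 0 0 -0.035 0.7" --pt "0 0 0 0.03 -0.007 -0.02 0.6" --pt "0 0 0 0.037 -0.008 0 0.6"

```text
time: 11.38
tool_pos: [0.5352, 0.2063, 0.1507]
tcp_rot: [0.003, 3.128, 0.007]
wrist_force: [0.7, 0.8, 0.7]
width: 0.603
grip_force: 0.0
```

Request:
drive_tool --pt "0 0 0 0.037 -0.008 0 0.6" --pt "0 0 0 0.037 -0.008 0 0.6" --pt "0 0 0 0.03 -0.008 0 0.6" --pt "0 0 6.5 0 0 0 0.6" --pt "0 0 0 0 0 0 0.6" --pt "0 0 0 0 0 0 0.6"

```text
time: 11.88
tool_pos: [0.4258, 0.1809, 0.1443]
tcp_rot: [0.176, 3.134, 0.002]
wrist_force: [0.3, 0.1, 0.5]
width: 0.6
grip_force: 0.0
```

Run:
```python
from h import *
p=shot("wrist","w4.png")
b=best(p,"pliers");q=onplane(p,np.argwhere(b[2])[:,::-1],.008)[:,:2];m=q.mean(0);u=np.linalg.eigh(np.cov(q.T))[1][:,1];u*=np.sign(u[0]);e=(q-m)@u
tip=m+u*e.max();print("yaw",np.degrees(np.arctan2(u[1],u[0])).round(2),"tip",tip.round(4),"len",np.ptp(e).round(3),"rivet",(tip-.045*u).round(4))
need(*(tip-.045*u),.01,90+np.degrees(np.arctan2(u[1],u[0])));np.save("w4.npy",p["W"])
```

```text
yaw -7.53 tip [0.4681 0.1768] len 0.142 rivet [0.4235 0.1827]
phi 83.5 pos [0.4265 0.1811 0.1442] turn 1.08 shift [0.0035 0.0012 0.1342]
```

View pics/w4.png

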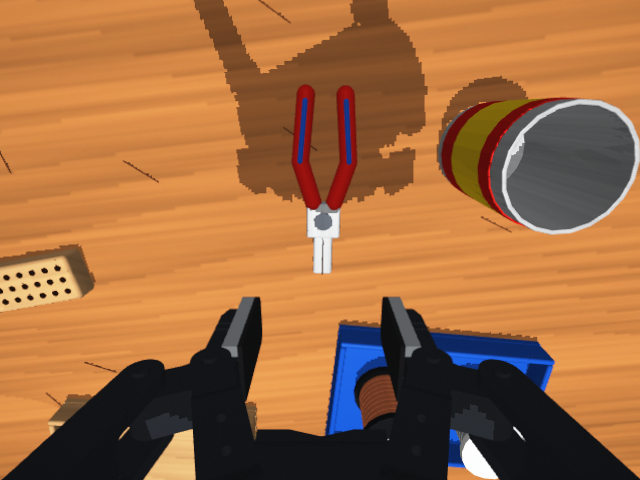

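Wrist view: the pliers lie between the fingers with the rivet at (323,221) and jaws towards (322,273). Both spools are in the blue tray. Next, triangulate the rivet from w3 and w4.

Run:
```python
from h import *
p=shot("wrist");p["W"]=np.load("w4.npy")
q=dict(p);T=np.diag([-1.,1,-1,1]);T[:3,3]=[.4524,.0679,.143];q["W"]=T@np.array(p["mount"])
X=tri([p,q],[[323,221],[476,187]]);print(X.round(4),onplane(p,[[323,221]],.011).round(4),onplane(q,[[476,187]],.011).round(4))
print(onplane(p,[[322,272],[326,93]],.008).round(4))
need(*onplane(p,[[323,221]],.011)[0][:2],.004,83)
```

```text
[0.4228 0.183  0.0134] [[0.4238 0.183  0.011 ]] [[0.423 0.184 0.011]]
[[0.468  0.1773 0.008 ]
 [0.332  0.1954 0.008 ]]
phi 83.5 pos [0.4265 0.181  0.1439] turn 0.52 shift [0.0031 0.0016 0.1399]
```

Request:
drive_tool --pt "0 0 0.5 0.003 0.002 0.035 0.5" --pt "0 0 0 0 0 0.035 0.5" --pt "0 0 0 0 0 0.03 0.45" --pt "0 0 0 0 0 0.02 0.45" --pt "0 0 0 0 0 0.012 0.45" --pt "0 0 0 0 0 0.003 0.45" --pt "0 0 0 0 0 0 0.45" --pt "0 0 0 0 0 0 0.45"

```text
time: 12.7
tool_pos: [0.4235, 0.1833, 0.0087]
tcp_rot: [0.193, 3.135, 0.0]
wrist_force: [0.4, -0.5, 0.2]
width: 0.45
grip_force: 0.0
```

Request:
drive_tool --pt "0 0 0 0 0 0.002 0.45" --pt "0 0 0 0 0 0.002 0.45" --pt "0 0 0 0 0 0.001 0.45" --pt "0 0 0 0 0 0 0.45"

```text
time: 13.03
tool_pos: [0.4227, 0.1831, 0.0037]
tcp_rot: [0.194, 3.135, 0.001]
wrist_force: [0.3, -0.4, -0.2]
width: 0.446
grip_force: 0.0
```

Request:
drive_tool --pt "0 0 0 0 0 0.002 0.45" --pt "0 0 0 0 0 0 0.15" --pt "0 0 0 0 0 0 0.15" --pt "0 0 0 0 0 0 0.15" --pt "0 0 0 0 0 0 0.15" --pt "0 0 0 0 0 0 0.15" --pt "0 0 0 0 0 0 0.15" --pt "0 0 0 0 0 0 0.15" --force 60

```text
time: 13.7
tool_pos: [0.4224, 0.183, 0.0016]
tcp_rot: [0.194, 3.136, 0.0]
wrist_force: [-2.3, 0.0, 5.0]
width: 0.285
grip_force: 57.9
```

Request:
drive_tool --pt "0 0 0 0 0 0 0.15" --pt "0 0 0 0 0 -0.01 0.15" --pt "0 0 0 0 0 -0.02 0.15" --pt "0 0 0 0 0 -0.03 0.15" --pt "0 0 0 0 0 -0.03 0.15" --pt "0 0 0 0 0 0 0.15" --pt "0 0 0 0 0 0 0.15"

```text
time: 14.28
tool_pos: [0.4243, 0.1836, 0.0936]
tcp_rot: [0.193, 3.131, 0.003]
wrist_force: [0.5, -0.8, -2.2]
width: 0.285
grip_force: 57.7
```

Run:
```python
from h import *
p=shot("wrist","w5.png");need(.579,-.297,.1,-6);need(.579,-.297,.1,84)
s=shot("side");cv2.imwrite("pics/s5.png",cv2.resize(s["color"][130:330,180:380,::-1],None,fx=3,fy=3))
b=best(s,"red_tray");r=fit("red_tray",[(s,b[1])],(.577,-.27,0,.07),True);print(r.x)
```

```text
phi 82.9 pos [0.4226 0.183  0.0918] turn 88.93 shift [-0.2143 -0.4571 -0.0082]
phi 82.9 pos [0.4226 0.183  0.0918] turn -1.07 shift [-0.2143 -0.4571 -0.0082]
[ 0.57905363 -0.26363883 -0.00840504  0.07327537]
```

View pics/w5.png

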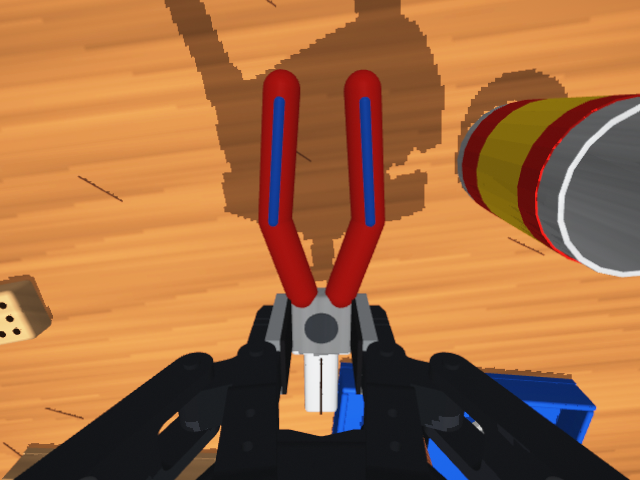

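Request:
drive_tool --pt "0 0 0 -0.0082 -0.0175 0 0.15" --pt "0 0 0 -0.0165 -0.035 0 0.15" --pt "0 0 0 -0.0165 -0.035 0 0.15" --pt "0 0 0 -0.0165 -0.035 0 0.15" --pt "0 0 0 -0.0165 -0.035 0 0.15" --pt "0 0 0 -0.0165 -0.035 0 0.15" --pt "0 0 0 -0.0165 -0.035 0 0.15" --pt "0 0 0 -0.0165 -0.035 0 0.15"

```text
time: 15.1
tool_pos: [0.5114, -0.0944, 0.0891]
tcp_rot: [-0.194, -3.132, -0.001]
wrist_force: [0.1, 0.1, -0.9]
width: 0.286
grip_force: 57.8
```

Request:
drive_tool --pt "0 0 0 -0.0165 -0.035 0 0.15" --pt "0 0 0 -0.0165 -0.035 0 0.15" --pt "0 0 0 -0.0165 -0.035 0 0.15" --pt "0 0 0 -0.0165 -0.035 0 0.15" --pt "0 0 0 -0.0165 -0.035 0 0.15" --pt "0 0 0 -0.0083 -0.0185 0 0.15" --pt "0 0 6.5 0 0 0 0.15" --pt "0 0 6.5 0 0 0 0.15"

```text
time: 15.77
tool_pos: [0.5778, -0.2973, 0.0883]
tcp_rot: [-0.559, -3.087, -0.002]
wrist_force: [-1.5, -0.3, -1.9]
width: 0.283
grip_force: 57.8
```

Request:
drive_tool --pt "0 0 6.6 0 0 0 0.15" --pt "0 0 6.6 0 0 0 0.15" --pt "0 0 6.6 0 0 0 0.15" --pt "0 0 6.6 0 0 0 0.15" --pt "0 0 6.6 0 0 0 0.15" --pt "0 0 6.6 0 0 0 0.15" --pt "0 0 6.6 0 0 0 0.15" --pt "0 0 6.6 0 0 0 0.15"

```text
time: 16.43
tool_pos: [0.5775, -0.2951, 0.0884]
tcp_rot: [-1.87, -2.518, 0.001]
wrist_force: [0.8, -0.4, -1.2]
width: 0.283
grip_force: 57.8
```

Request:
drive_tool --pt "0 0 6.6 0 0 0 0.15" --pt "0 0 6.6 0 0 0 0.15" --pt "0 0 0 0 0 0 0.15" --pt "0 0 0 0 0 0 0.15"

```text
time: 16.77
tool_pos: [0.5779, -0.2953, 0.0891]
tcp_rot: [-2.138, -2.297, 0.001]
wrist_force: [-0.5, -0.1, -1.9]
width: 0.285
grip_force: 57.8
```

Run:
```python
from h import *
p=shot("wrist","w6.png");need(.580,-.295,.008,4)
```

```text
phi 4.1 pos [ 0.5781 -0.2955  0.0895] turn 0.11 shift [0.0002 0.0022 0.0815]
```

View pics/w6.png

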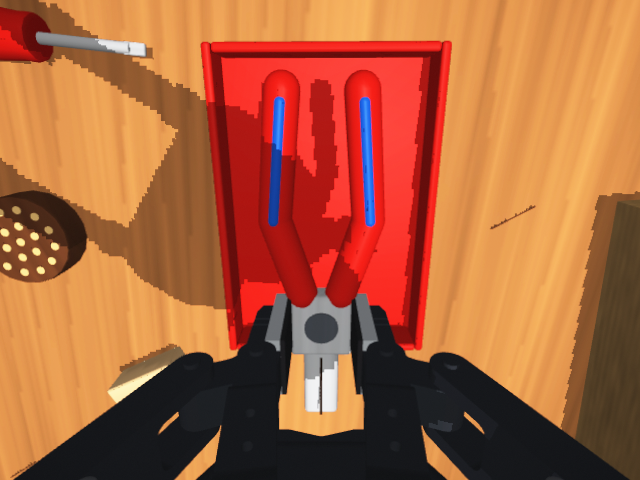

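Wrist view: the pliers are gripped level over the red tray, whose rim corners are at (205,44), (448,44), (233,348) and (420,348). I check the tray's ends with these.

Run:
```python
from h import *
p=shot("wrist")
P=onplane(p,[[204,43],[450,42],[233,349],[420,349]],.028);print(P.round(4),P.mean(0).round(4))
```

```text
[[ 0.5117 -0.1851  0.028 ]
 [ 0.6326 -0.1761  0.028 ]
 [ 0.525  -0.3622  0.028 ]
 [ 0.6458 -0.3536  0.028 ]] [ 0.5788 -0.2692  0.028 ]
```

Request:
drive_tool --pt "0 0 0 0 0.001 0.03 0.15" --pt "0 0 0 0 0 0.025 0.15" --pt "0 0 0 0 0 0.015 0.15" --pt "0 0 0 0 0 0.008 0.15" --pt "0 0 0 0 0 0.0035 0.15" --pt "0 0 0 0 0 0 0.15" --pt "0 0 0 0 0 0 0.15" --pt "0 0 0 0 0 0 0.4"

```text
time: 17.53
tool_pos: [0.5815, -0.2967, 0.0116]
tcp_rot: [2.142, 2.294, 0.001]
wrist_force: [-0.2, -0.7, 0.5]
width: 0.395
grip_force: 0.0
```

Request:
drive_tool --pt "0 0 0 0 0 0 0.5" --pt "0 0 0 0 0 0 0.5" --pt "0 0 0 0 0 0 0.5" --pt "0 0 0 0 0 -0.015 0.5" --pt "0 0 0 0 0 -0.03 0.5" --pt "0 0 0 0 0 -0.04 0.8" --pt "0 0 0 0 -0.015 -0.035 1" --pt "0 0 0 0 -0.038 0 1"

```text
time: 18.2
tool_pos: [0.536, -0.3032, 0.1413]
tcp_rot: [2.128, 2.284, 0.008]
wrist_force: [1.6, -2.6, 1.8]
width: 0.9
grip_force: 0.0
```

Request:
drive_tool --pt "0 0 0 0.002 -0.038 0 1" --pt "0 0 0 0.002 -0.038 0 1" --pt "0 0 0 0.002 -0.035 0 1" --pt "0 0 0 0.002 -0.018 0 1" --pt "0 0 0 0 0 0 1" --pt "0 0 0 0 0 0 1"

```text
time: 18.7
tool_pos: [0.3978, -0.3008, 0.1312]
tcp_rot: [2.144, 2.293, 0.001]
wrist_force: [0.2, 1.0, 0.2]
width: 0.999
grip_force: 0.0
```

Run:
```python
from h import *
p=shot("wrist","w7.png");b=best(p,"round_back");r=fit("round_back",[(p,b[1])],(.396,-.3,0,0));print(b[0],r.x.round(4),np.sqrt(np.mean(r.fun**2)).round(2))
r=fit("round_back",[(p,b[1])],(.396,-.3,0,0),False);print(r.x[:2].round(4))
need(*r.x[:2],.003,4)
```

```text
0.82 [ 0.3954 -0.3    -0.0015 -0.3278] 0.45
[ 0.3953 -0.2995]
phi 3.9 pos [ 0.3993 -0.3011  0.1311] turn -0.07 shift [ 0.002  -0.0041  0.1281]
```

View pics/w7.png

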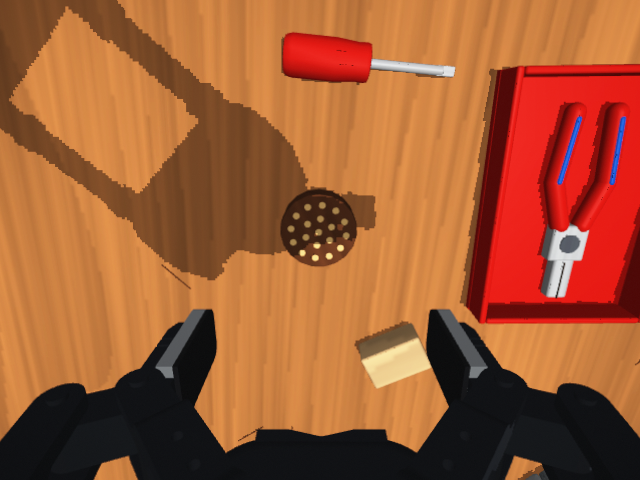

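Wrist view: the round back is at (319,228), centred between the open fingers. The offcut at (395,355) is clear and the pliers lie flat in the red tray. I grip the round back.

Request:
drive_tool --pt "0 0 0 0.002 -0.004 0.035 1" --pt "0 0 0 0 0 0.035 0.9" --pt "0 0 0 0 0 0.028 0.85" --pt "0 0 0 0 0 0.018 0.85" --pt "0 0 0 0 0 0.01 0.85" --pt "0 0 0 0 0 0.003 0.85" --pt "0 0 0 0 0 0 0.85" --pt "0 0 0 0 0 0 0.85" --force 40

```text
time: 19.47
tool_pos: [0.3953, -0.2995, 0.0018]
tcp_rot: [2.142, 2.295, 0.0]
wrist_force: [0.3, 0.1, -0.3]
width: 0.852
grip_force: 0.0
```

Request:
drive_tool --pt "0 0 0 0 0 0 0.4" --pt "0 0 0 0 0 0 0.4" --pt "0 0 0 0 0 0 0.4" --pt "0 0 0 0 0 0 0.4" --pt "0 0 0 0 0 0 0.4" --pt "0 0 0 0 0 0 0.4" --pt "0 0 0 0 0 0 0.4"

```text
time: 20.05
tool_pos: [0.3954, -0.2999, 0.0028]
tcp_rot: [2.141, 2.293, 0.001]
wrist_force: [0.3, 0.9, 6.0]
width: 0.64
grip_force: 42.4
```

Request:
drive_tool --pt "0 0 0 0 0 -0.01 0.4" --pt "0 0 0 0 0 -0.02 0.4" --pt "0 0 0 0 0 -0.03 0.4" --pt "0 0 0 0 0 -0.03 0.4" --pt "0 0 0 0 0 0 0.4" --pt "0 0 0 0 0 0 0.4"

```text
time: 20.55
tool_pos: [0.3955, -0.3002, 0.0939]
tcp_rot: [2.14, 2.292, 0.0]
wrist_force: [-0.0, 0.2, -0.5]
width: 0.638
grip_force: 42.4
```

Run:
```python
from h import *
p=shot("wrist","w8.png");b=best(p,"round_back");r=fit("round_back",[(p,b[1])],(.396,-.3,.08,0));print(b[0],r.x.round(4),np.sqrt(np.mean(r.fun**2)).round(2))
need(.660,.045,.1,-9.7)
t=shot("top");b=best(t,"wood_tray");r=fit("wood_tray",[(t,b[1])],(.65,0,0,-.17),False);print(r.x,r.cost)
```

```text
Traceback (most recent call last):
TypeError: 'NoneType' object is not subscriptable
```

View pics/w8.png

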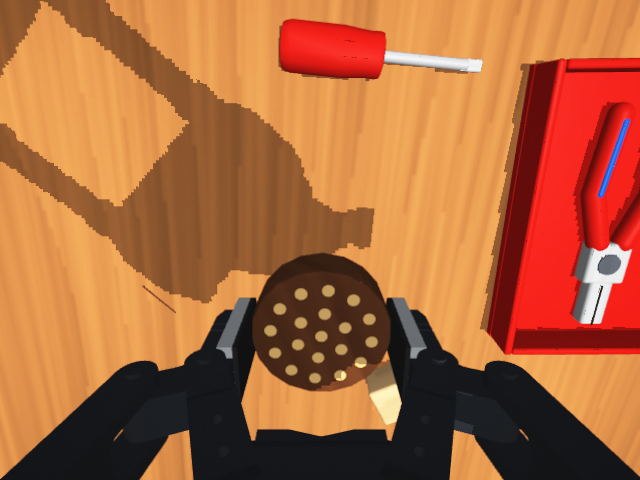

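Request:
drive_tool --pt "0 0 0 0.015 0.013 0 0.4" --pt "0 0 0 0.0296 0.0261 0 0.4" --pt "0 0 0 0.0296 0.0261 0 0.4" --pt "0 0 0 0.0296 0.0261 0 0.4" --pt "0 0 0 0.0296 0.0261 0 0.4" --pt "0 0 0 0.0296 0.0261 0 0.4" --pt "0 0 0 0.0296 0.0261 0 0.4" --pt "0 0 0 0.0296 0.0261 0 0.4"

```text
time: 21.32
tool_pos: [0.5729, -0.0616, 0.0885]
tcp_rot: [-2.142, -2.294, 0.004]
wrist_force: [0.2, -0.5, -0.1]
width: 0.634
grip_force: 42.4
```

Request:
drive_tool --pt "0 0 0 0.0296 0.0261 0 0.4" --pt "0 0 0 0.0296 0.0261 0 0.4" --pt "0 0 0 0.0296 0.0261 0 0.4" --pt "0 0 0 0.015 0.013 0 0.4" --pt "0 0 6.8 0 0 0 0.4" --pt "0 0 6.8 0 0 0 0.4" --pt "0 0 0 0 0 0 0.4" --pt "0 0 0 0 0 0 0.4"

```text
time: 21.98
tool_pos: [0.6563, 0.0463, 0.0885]
tcp_rot: [-2.395, -2.029, 0.005]
wrist_force: [-0.7, 0.6, -0.6]
width: 0.635
grip_force: 42.4
```

Run:
```python
from h import *
p=shot("wrist","w9.png");need(.660,.045,.009,-9.7)
for n in ("round_back","wood_tray"):
    b=best(p,n);print(n,b and (b[0],b[1].min(0),b[1].max(0)))
```

```text
phi -9.5 pos [0.6565 0.046  0.089 ] turn 0.2 shift [-0.0004  0.0039  0.08  ]
round_back (0.56, array([252., 253.]), array([389., 391.]))
wood_tray (0.92, array([217., 178.]), array([441., 313.]))
```

View pics/w9.png

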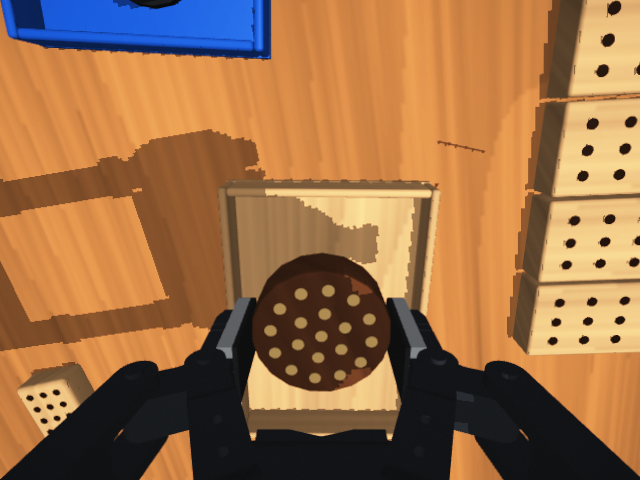

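Wrist view: the round back is held level, holes up, over the wooden tray's left half. The tray's rim corners are at (220,188) and (438,186), so it needs a 4 mm shift along tool y. I lower and release, then go to the long back.

Request:
drive_tool --pt "0 0 0 0 0.004 0.028 0.4" --pt "0 0 0 0 0 0.025 0.4" --pt "0 0 0 0 0 0.016 0.4" --pt "0 0 0 0 0 0.008 0.4" --pt "0 0 0 0 0 0.004 0.4" --pt "0 0 0 0 0 0 0.4" --pt "0 0 0 0 0 0 0.4" --pt "0 0 0 0 0 0 0.75"

```text
time: 22.8
tool_pos: [0.6633, 0.0455, 0.0115]
tcp_rot: [2.399, 2.025, 0.004]
wrist_force: [0.2, -0.2, 0.2]
width: 0.743
grip_force: 0.0
```

Request:
drive_tool --pt "0 0 0 0 0 0 0.75" --pt "0 0 0 0 0 0 0.75" --pt "0 0 0 0 0 0 0.75" --pt "0 0 0 0 0 -0.015 0.75" --pt "0 0 0 0 0 -0.03 0.75" --pt "0 0 0 0 0 -0.04 0.75" --pt "0 0 0 -0.01 -0.014 -0.035 0.75" --pt "0 0 0 -0.023 -0.032 0 0.75"

```text
time: 23.47
tool_pos: [0.6205, 0.0218, 0.1413]
tcp_rot: [2.389, 2.02, 0.026]
wrist_force: [1.8, -0.1, 2.0]
width: 0.747
grip_force: 0.0
```

Request:
drive_tool --pt "0 0 0 -0.023 -0.032 0 0.75" --pt "0 0 0 -0.023 -0.032 0 0.75" --pt "0 0 0 -0.023 -0.032 0 0.75" --pt "0 0 0 -0.023 -0.032 0 0.75" --pt "0 0 -6.9 -0.013 -0.0165 0 0.75" --pt "0 0 -6.8 0 0 0 0.75" --pt "0 0 0 0 0 0 0.75" --pt "0 0 0 0 0 0 0.75"

```text
time: 24.13
tool_pos: [0.4515, -0.0587, 0.1312]
tcp_rot: [2.145, 2.293, 0.002]
wrist_force: [0.2, -0.7, -0.2]
width: 0.749
grip_force: 0.0
```

Run:
```python
from h import *
p=shot("wrist","w10.png");b=best(p,"long_back");print(b[0],np.sum(b[2]))
for fz in (True,False):
    r=fit("long_back",[(p,b[1])],(.449,-.058,0,.07),fz);print(r.x.round(4),np.sqrt(np.mean(r.fun**2)).round(2))
need(*r.x[:2],.002,np.degrees(r.x[3]))
for n in("round_back",):
    b=best(p,n)
    if b: r=fit(n,[(p,b[1])],(.66,.045,.005,0));print(n,b[0],r.x.round(4),r.cost)
```

```text
0.89 5583
[ 0.4479 -0.0599 -0.0102  0.074 ] 0.49
[ 0.4476 -0.0572  0.      0.0652] 1.99
phi 3.9 pos [ 0.4519 -0.0584  0.1307] turn 0.16 shift [ 0.0016 -0.0044  0.1287]
round_back 0.79 [ 0.7668  0.0516 -0.1477  1.3135] 119.35301822109702
```

View pics/w10.png

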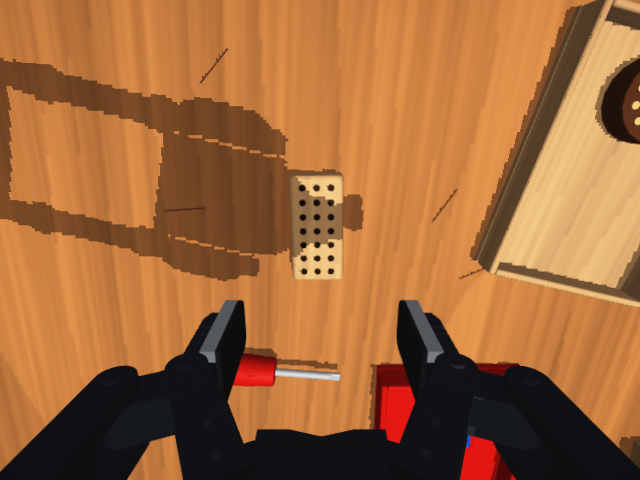

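Wrist view: the long back is at (317,226), aligned with the tool and about 4 mm left of the finger midline. The round back lies in the wooden tray. I grip the long back.

Request:
drive_tool --pt "0 0 0 0 -0.004 0.035 0.75" --pt "0 0 0 0 0 0.035 0.75" --pt "0 0 0 0 0 0.028 0.75" --pt "0 0 0 0 0 0.018 0.7" --pt "0 0 0 0 0 0.01 0.7" --pt "0 0 0 0 0 0.003 0.7" --pt "0 0 0 0 0 0 0.7" --pt "0 0 0 0 0 0 0.25"

```text
time: 24.95
tool_pos: [0.4482, -0.0589, 0.0017]
tcp_rot: [2.141, 2.297, 0.001]
wrist_force: [0.7, 0.1, -0.1]
width: 0.575
grip_force: 0.0
```

Request:
drive_tool --pt "0 0 0 0 0 0 0.25" --pt "0 0 0 0 0 0 0.25" --pt "0 0 0 0 0 0 0.25" --pt "0 0 0 0 0 0 0.25" --pt "0 0 0 0 0 0 0.25" --pt "0 0 0 0 0 0 0.25" --pt "0 0 0 0 0 0 0.25"

```text
time: 25.53
tool_pos: [0.4487, -0.0591, 0.0024]
tcp_rot: [2.14, 2.296, 0.003]
wrist_force: [0.8, 0.0, 7.5]
width: 0.435
grip_force: 42.5
```

Request:
drive_tool --pt "0 0 0 0 0 -0.01 0.25" --pt "0 0 0 0 0 -0.02 0.25" --pt "0 0 0 0 0 -0.03 0.25" --pt "0 0 0 0 0 -0.03 0.25" --pt "0 0 0 0 0 0 0.25" --pt "0 0 0 0 0 0 0.25"

```text
time: 26.03
tool_pos: [0.4486, -0.0592, 0.0933]
tcp_rot: [2.139, 2.295, 0.004]
wrist_force: [-0.0, -0.7, -0.8]
width: 0.434
grip_force: 41.7
```

Run:
```python
from h import *
p=shot("wrist","w11.png");b=best(p,"long_back")
if b: r=fit("long_back",[(p,b[1])],(.449,-.058,.09,.07));print(b[0],r.x.round(4),np.sqrt(np.mean(r.fun**2)).round(2))
t=shot("top");b=best(t,"round_back");r=fit("round_back",[(t,b[1])],(.66,.045,.005,0),False);print("disc",b[0],r.x,r.cost)
need(.6456,-.0395,.09,-9.7)
```

```text
0.78 [ 0.4479 -0.0602  0.0857  0.081 ] 0.9
disc 0.94 [ 0.66624224  0.0445662   0.005      -0.15030309] 0.6504697185876154
phi 4.0 pos [ 0.4452 -0.0585  0.0893] turn 13.73 shift [ 0.0049  0.2013 -0.0013]
```

Request:
drive_tool --pt "0 0 0 0.001 0.02 0 0.25" --pt "0 0 0 0.001 0.038 0 0.25" --pt "0 0 0 0.001 0.038 0 0.25" --pt "0 0 0 0.001 0.038 0 0.25" --pt "0 0 0 0.001 0.038 0 0.25" --pt "0 0 0 0 0.029 0 0.25" --pt "0 0 6.9 0 0 0 0.25" --pt "0 0 6.9 0 0 0 0.25"

```text
time: 26.9
tool_pos: [0.6476, -0.0393, 0.0881]
tcp_rot: [-2.406, -2.017, 0.004]
wrist_force: [-0.7, -0.7, -0.4]
width: 0.435
grip_force: 41.7
```

Request:
drive_tool --pt "0 0 0 0 0 0 0.25" --pt "0 0 0 0 0 0 0.25"

```text
time: 27.07
tool_pos: [0.6456, -0.0395, 0.0886]
tcp_rot: [-2.397, -2.026, 0.004]
wrist_force: [-0.0, -0.3, -0.4]
width: 0.435
grip_force: 41.7
```

Run:
```python
from h import *
p=shot("wrist","w12.png");need(.6456,-.0395,.008,-9.7)
```

```text
phi -9.6 pos [ 0.6457 -0.0396  0.0891] turn 0.12 shift [0.0001 0.0001 0.0811]
```

View pics/w12.png

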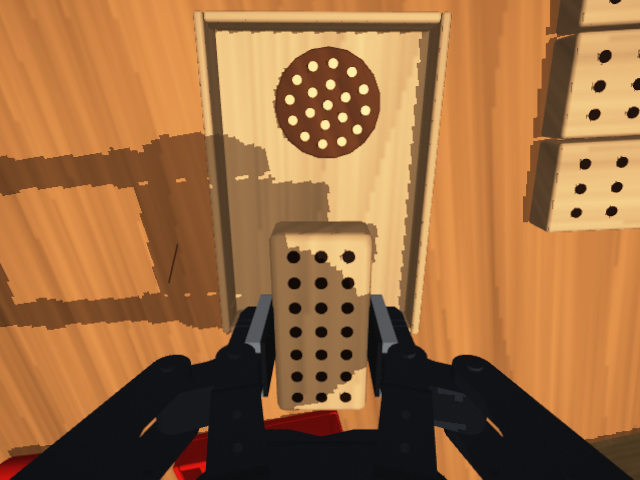

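Wrist view: the round back is flat at (328,102), holes up. The long back is held above the tray's other half, centred and aligned. I lower it and retract.

Request:
drive_tool --pt "0 0 0 0 0 0.028 0.25" --pt "0 0 0 0 0 0.025 0.25" --pt "0 0 0 0 0 0.016 0.25" --pt "0 0 0 0 0 0.008 0.25" --pt "0 0 0 0 0 0.004 0.25" --pt "0 0 0 0 0 0 0.25" --pt "0 0 0 0 0 0 0.25" --pt "0 0 0 0 0 0 0.6"

```text
time: 27.78
tool_pos: [0.6484, -0.0399, 0.0115]
tcp_rot: [2.401, 2.023, 0.003]
wrist_force: [0.4, -0.2, 0.1]
width: 0.561
grip_force: 0.0
```

Request:
drive_tool --pt "0 0 0 0 0 0 0.6" --pt "0 0 0 0 0 0 0.6" --pt "0 0 0 0 0 0 0.6" --pt "0 0 0 0 0 -0.015 0.6" --pt "0 0 0 0 0 -0.03 0.6" --pt "0 0 0 0 0 -0.04 0.6" --pt "0 0 0 0 0 -0.04 0.6" --pt "0 0 0 0 0 -0.04 0.6"

```text
time: 28.45
tool_pos: [0.6465, -0.0396, 0.1764]
tcp_rot: [-2.402, -2.024, 0.001]
wrist_force: [0.3, -0.7, 0.1]
width: 0.597
grip_force: 0.0
```

Request:
drive_tool --pt "0 0 0 -0.02 -0.03 -0.01 0.6" --pt "0 0 0 -0.02 -0.035 0 0.6" --pt "0 0 0 -0.02 -0.035 0 0.6" --pt "0 0 0 -0.02 -0.035 0 0.6" --pt "0 0 0 0 0 0 0.6" --pt "0 0 0 0 0 0 0.6"

```text
time: 28.95
tool_pos: [0.4983, -0.096, 0.1848]
tcp_rot: [-2.404, -2.022, -0.0]
wrist_force: [-0.7, 0.3, -0.4]
width: 0.601
grip_force: 0.0
```

Run:
```python
from h import *
s=shot("side","s9.png");t=shot("top");print(status.read_state()["time"])
X=dict(copper_spool=(.595,.219,.005,0),steel_spool=(.612,.3,.005,0),round_back=(.66,.045,.005,0),long_back=(.645,-.04,.005,-.17),tin=(.384,.307,0,0))
for n,x0 in X.items():
    vs=[(p,b[1]) for p in (s,t) if (b:=best(p,n))]
    r=fit(n,vs,x0);print(n,len(vs),r.x.round(3),np.sqrt(np.mean(r.fun**2)).round(2))
cv2.imwrite("pics/f.png",cv2.resize(s["color"][120:400,220:450,::-1],None,fx=2.1,fy=2.1,interpolation=cv2.INTER_CUBIC))
```

```text
29.05
copper_spool 2 [ 0.602  0.226 -0.021 -0.07 ] 8.72
steel_spool 1 [ 0.62   0.307 -0.027 -0.62 ] 0.37
round_back 2 [0.664 0.046 0.002 0.278] 0.73
long_back 2 [ 0.649 -0.04   0.008 -0.142] 2.79
tin 2 [ 0.385  0.308 -0.001  0.157] 0.82
```

View pics/f.png

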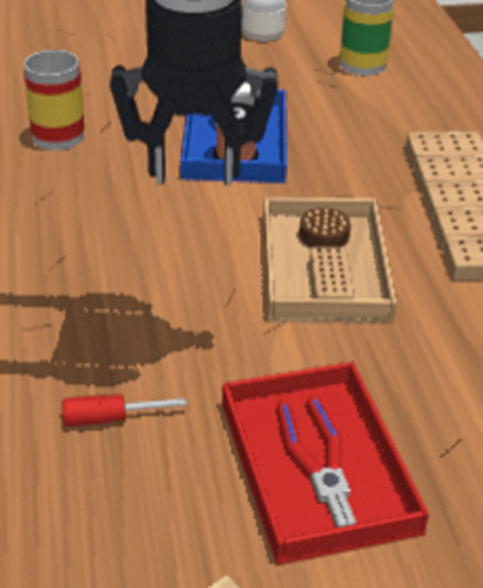

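The final view shows the backs flat in the wooden tray, not stacked, the pliers flat in the red tray and the tin standing. The gripper hides the spools, so I check them numerically from the top camera before handing in.

Run:
```python
from h import *
t=shot("top");G=GEO;ok=True
for n,x0 in dict(copper_spool=(.595,.219,.005,0),steel_spool=(.612,.3,.005,0),long_back=(.646,-.04,.005,-.17)).items():
    G[n]=G[n]+[0,0,.005];b=best(t,n);r=fit(n,[(t,b[1])],x0,False);e=np.sqrt(np.mean(r.fun**2));print(n,b[0],r.x.round(3),e.round(2));ok&=e<1.3 and np.hypot(*(r.x[:2]-x0[:2]))<.012
if ok: print(workorder.finish_job())
```

```text
copper_spool 0.8 [ 0.598  0.22   0.005 -0.147] 0.35
steel_spool 0.76 [ 0.615  0.3    0.005 -0.121] 0.2
long_back 0.96 [ 0.652 -0.039  0.008 -0.082] 2.12
```

Run:
```python
from h import *
t=shot("top");b=best(t,"long_back");print(cv2.minAreaRect(b[1].astype(np.float32)))
c,s=np.cos(-.17),np.sin(-.17);X=box(.038,.08,.02)@np.array([[c,s,0],[-s,c,0],[0,0,1]])+[.648,-.04,.005]
P=proj(t,X);print("expected",cv2.minAreaRect(P.astype(np.float32)));print(b[1].min(0),b[1].max(0),P.min(0),P.max(0))
w=shot("wrist");b=best(w,"long_back");print(b and (b[0],cv2.minAreaRect(b[1].astype(np.float32))),cv2.minAreaRect(proj(w,X).astype(np.float32)))
```

```text
((339.3269348144531, 170.3654022216797), (35.69314193725586, 19.023263931274414), 11.309932708740234)
expected ((340.0456237792969, 171.44570922851562), (35.25185775756836, 17.94681739807129), 10.277935981750488)
[322. 159.] [358. 180.] [321.35430952 159.50467542] [358.989785   183.38929839]
(0.89, ((493.4374084472656, 109.77580261230469), (56.57978439331055, 113.31085205078125), 6.2034478187561035)) ((494.260986328125, 111.78167724609375), (61.1256217956543, 116.43312072753906), 6.764059066772461)
```

The long back's outline matches a flat pose at the expected place and yaw in both views, so I hand in.

```bash
python3 -c "
from workcell import workorder
print(workorder.finish_job())"
```

```text
the job is handed in; nothing more can be done
None
```

I handed the job in at about 29 s of the 136 s allowed: both spools stand in the blue tray, both backs lie flat and holes up in the wooden tray, the pliers lie flat in the red tray, and the tin is where it was; my last camera checks agree, but no verdict came back.

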